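Pack the dispensed bottle and close up the dispatch case

ROBOT

A 6-joint arm with a two-finger parallel gripper is mounted at the origin on the work surface. World frame = base frame: x ahead of the robot, y to its left, z up, the work surface at z = 0. Lengths are in m, angles in rad, forces in N, time in s.
With the tool pointing down it reaches from about 0.325 to 0.85 m from the base axis. Payload 4.4 kg.
Tool frame: the origin (TCP) lies at the very end of the fingers, on their centre line; the grasp point (between the pads) lies 19 mm behind it; z points along the fingers, y is the line along which they close (so a half turn about z gives the same grasp; the last joint's range is limited). The gripper opens to 94 mm and grips with 3 to 60 N. Pads are 16 mm wide; open, the fingers measure 119 mm over their backs; the gripper's body (75 mm by 177 mm) begins 78 mm behind the grasp point.
Start: joints at [-0.15, 0.207, 1.542, -0, 1.393, -0.15], TCP at [0.575, -0, 0.176] pointing down, gripper open.
Joint ranges: [-2.73, 2.73], [-0.86, 2.22], [0.23, 2.46], [-1.11, 4.25], [0.08, 2.63], [-2.82, 2.82]. Speed limits (rad/s): [2.79, 2.79, 3.14, 3.14, 3.14, 3.14].

INTERFACE

Orientations are given as a unit quaternion [x, y, z, w].
In Python, from bench import r gives the robot as it stands.
- The arm moves only by the tool drive_tool, never from a script. Its argument "plan" is one flat list of numbers, 5 for each row, row after row: the opening, from -1 (shut) to 1 (fully open), then the shift along the tool's x, y, z in cm, then the turn about the tool's z in degrees. In form: [grip, tx, ty, tz, roll, grip, tx, ty, tz, roll, ...]. A call has 1 to 12 rows; each row shifts and turns the commanded pose from where the row before left it, along the tool's axes as they then stand; what a row does not reach is not made up. A row lasts 1/10 s, in which the tool goes at most 50 mm and 8.59 degrees, less where a joint would pass 70% of its speed; a pose out of reach is approached as far as the arm can. A call with a gripper value outside its range is refused whole. The fingers move at their own pace and stop on an object; "squeeze" is the grip in N (left out, the last holds). Time passes only in rows, so rows that do not move let the fingers close. It gives the time, the measured TCP pose, the force, the opening and the grip force at its end, in the units of the state.
- r.sense(): the state, without advancing time (a new reading comes with each control period).
- r.capture(name): name is "scene" or "side" or "wrist"; returns the picture (480x640x3 uint8, red, green, blue); there is no depth.
- r.camera_params(name): a dict with "mtx" (3x3 intrinsics, pixels), "R" (3x3) and "t" (3): a world point X has camera coordinates R X + t. Camera axes: x right, y down, z forward; pixel columns grow to the right and rows downward; lengths in m; the calibration is good to about 2 mm. A picture is of the moment at which its call begins: read the wrist's pose just before it. camera_params takes no time and is no camera call; for the wrist camera it gives the pose at the moment of the call.
- r.hand_in(): hands the job in; it is judged then, once.
The state is a dict: "time_s": time; "q": joint angles; "joint_velocities": joint speeds; "joint_efforts": joint torques, N m; "eef_pos": TCP position; "tool_rot": TCP orientation; "wrist_force": force on the tool from outside, world axes, zero at the start; "ft_torque": the same for the moment, N m; "grip_width": finger opening in m; "gripper_force": force on a finger pad.
Only numpy, scipy, OpenCV 4.12 (cv2) and the standard library are available. Lean on these libraries where they do the work, as an engineer would, in place of code of your own. Each camera call takes 0.05 s, during which the arm holds its last target. There are 200 camera calls.

TASK

Stand the red-capped amber bottle upright in the empty, wider bay of the blue dispatch case, setting it down gently rather than dropping it. Then fold the case's lid fully shut without slamming it, and only once it is shut swing the yellow-tipped clamp arm fully down over the lid. Do not disturb the other bottles, the carton already packed or anything else on the bench.

Things in the scene. Friction and masses are not known exactly. Their poses are not given: they have to be found in the camera images.
- bottle_red: Target: amber glass bottle with a red cap and paper label, 52 mm diameter, 88 mm tall (full width up to about 50 mm, then shoulder, neck and a cap 25 mm wide, 16 mm tall), about 0.16 kg. Origin at the centre of its underside, z up. It starts standing on the bench among two look-alikes with other caps; any of the three may stand in any of their places.
- bottle_white: Bystander: the same bottle with a white cap; leave it alone. Origin at the centre of its underside.
- bottle_black: Bystander: the same bottle with a black cap; leave it alone. Origin at the centre of its underside.
- case: Blue open case fixed to the bench, outside 150 (x) by 220 (y) by 100 mm tall, walls 5, floor 6. Origin: centre of underside; -x side faces the robot, lid hinge along the +x rim. White divider (4 thick, top 66 above bench) at y = -21 mm parts the wide empty bay (+y) from the narrow one with a carton. Grey clamp bracket, 30 mm square, 104 tall, centred at y = -126, outside the -y wall.
- bay (a point): Centre of the wide bay's floor, 6 mm above the bench. The bay is 140 mm long (x) by 124 mm wide (y) and 94 mm deep to the rim. Axes as the case's.
- case_lid (a joint): Lid angle in rad: 0 = shut, lying level on the rim; 1.57 = standing upright; grows up to 1.9 leaning back to +x. Stiff hinge: the lid stays where it is left; about 3 N at its free edge moves it.
- lid_hinge (a point): Middle of the lid's hinge line, at the top of the case's +x rim, 100 mm above the bench, on the lid's underside. The line runs along the case's y.
- lid_edge (a point): Middle of the lid's free edge, at mid-thickness; the lid is a blue panel 150 mm from hinge to edge, 220 mm wide, 8 mm thick, its outer face bearing a white panel. It turns with the lid.
- case_clamp (a joint): Clamp arm angle in rad: 0 = down, level across the closed lid, pointing to the case's +y; 1.57 = upright; grows up to 2.1 leaning outwards to the case's -y. Stiff hinge: it stays where it is left; about 2 N at its tip moves it.
- clamp_hinge (a point): Clamp arm pivot, on the arm's mid-thickness, at case (0, -126, 118) mm. The pivot axis is the case's x.
- clamp_tip (a point): Free end of the clamp arm, 104 mm from the pivot, at mid-thickness. The arm is a steel bar 24 mm wide and 10 mm thick whose last 40 mm is a yellow grip 30 mm wide and 12 mm thick. It turns with the arm.
- carton: Bystander: white carton with a green band, 100 x 45 x 70 mm, already packed in the case's narrow bay; leave it there. Origin at the centre of its underside.
- mortar: Bystander: white ceramic mortar bowl, 100 mm across, 60 mm tall; origin under its centre.
- spatula: Bystander: spatula, 190 mm long, lying flat on the bench beyond the case; leave it there.
- stock_jar: Bystander: amber jar with a black lid, 68 mm across, 100 mm tall; origin under its centre.

How it is judged:
On the way, in this order (a step that is already met when the one before it is completed fails the run):
1. the red-capped bottle stands upright on the floor of the wide bay, let go, the lid still up (x of bottle_red in the frame of bay between -0.055 and 0.055 m and y of bottle_red in the frame of bay between -0.045 and 0.045 m and z of bottle_red in the frame of bay below 0.012 m and angle between bottle_red's own z axis and vertical below 0.12 rad and contact force between bottle_red and the fingers below 0.05 N and linear speed of bottle_red below 0.03 m/s and value of joint case_lid above 0.6 rad), for 0.2 s.
2. the lid is fully shut while the clamp arm is still up (value of joint case_lid below 0.05 rad and value of joint case_clamp above 0.8 rad), for 0.1 s.
3. the clamp arm is fully down on the shut lid (value of joint case_lid below 0.05 rad and value of joint case_clamp below 0.08 rad), for 0.2 s.
At the end, for the whole second after the job is handed in: Red-capped bottle upright (0.12 rad), at rest on the wide bay's floor, within 55 mm (x), 45 mm (y) of its centre; lid within 0.05 rad of shut, clamp within 0.08 rad of down; other bottles, carton, mortar, jar, spatula within 20 mm of their starts, standing ones upright (all of step 3 and x of bottle_red in the frame of bay between -0.055 and 0.055 m and y of bottle_red in the frame of bay between -0.045 and 0.045 m and z of bottle_red in the frame of bay below 0.012 m and angle between bottle_red's own z axis and vertical below 0.12 rad and contact force between bottle_red and the fingers below 0.05 N and linear speed of bottle_red below 0.02 m/s and distance of each of bottle_white, bottle_black, carton, mortar, spatula, stock_jar from where it was at the start of the episode below 0.02 m and angle between each of bottle_white, bottle_black, carton, mortar, stock_jar's own z axis and vertical below 0.15 rad); the robot touches nothing.
It fails at once if the bottle is dropped into the case (falls faster than 0.6 m/s inside it) (x of bottle_red in the frame of bay between -0.055 and 0.055 m and y of bottle_red in the frame of bay between -0.045 and 0.045 m and z of bottle_red in the frame of bay below 0.09 m and linear speed of bottle_red above 0.6 m/s).
It fails at once if the lid is slammed (closing faster than 3 rad/s near shut) (velocity of joint case_lid below -3 rad/s and value of joint case_lid below 0.3 rad).
It fails at once if the clamp arm is swung down while the lid is still open (value of joint case_clamp below 0.4 rad and value of joint case_lid above 0.15 rad).
It fails at once if a bystander is pushed more than 30 mm or knocked over (distance of any of bottle_white, bottle_black, carton, mortar, spatula, stock_jar from where it was at the start of the episode above 0.03 m or angle between any of bottle_white, bottle_black, carton, mortar, stock_jar's own z axis and vertical above 0.5 rad).
It also fails if it takes over 70 s, if anything falls off the work surface, if the arm or the gripper's body presses on something with over 40 N, if the wrist force passes 120 N, or if a joint passes its speed limit or range.

## Working session

There is one attempt and no reset: what is moved stays moved. The work goes in short steps, Python scripts to look and compute and a tool call to move; the robot and the scene stay as the last step left them, time stands still between calls to the robot, and variables do not carry over. Pictures are saved under pics/ and viewed, at most 10 in all, crops included, and the job is handed in when it is done.

Besides the shell and the picture viewer there is one more tool, called after ">>>" as name(argument=value, ...) on one line, values as JSON. drive_tool: Moves the arm, as the interface text tells. Its arguments: {"type":"object","properties":{"plan":{"type":"array","items":{"type":"number"}},"squeeze":{"type":"number"}},"required":["plan"]}

```bash
mkdir -p pics; cat > h.py <<'E'
import numpy as np, cv2
from bench import r
def P(n):
    c=r.camera_params(n); return np.array(c["mtx"])@np.c_[np.array(c["R"]),np.array(c["t"])]
def save(n,f): cv2.imwrite(f"pics/{f}.png",cv2.cvtColor(r.capture(n),cv2.COLOR_RGB2BGR))
def tri(Pa,a,Pb,b):
    X=cv2.triangulatePoints(Pa,Pb,np.array(a,float).reshape(2,1),np.array(b,float).reshape(2,1)); return (X[:3]/X[3]).ravel()
def onz(Pm,uv,z):
    A=np.c_[Pm[:,0],Pm[:,1],-np.array([*uv,1.])]; return np.linalg.solve(A,-(Pm[:,2]*z+Pm[:,3]))[:2]
def proj(Pm,X):
    p=Pm@np.r_[X,1]; return p[:2]/p[2]
E
python3 - <<'E'
from h import *
save("scene","s1");save("side","d1")
for n in("scene","side"):
    c=r.camera_params(n);print(n,(-np.array(c["R"]).T@np.array(c["t"])).round(3),np.array(c["mtx"])[0])
s=r.sense();print(s)
E
```

```text
scene [0.973 0.628 1.205] [494.14602185   0.         328.4355252 ]
side [ 0.208 -0.844  0.985] [522.24805242   0.         315.50961539]
{'time_s': 0.1, 'q': array([-1.50513795e-01,  2.07354182e-01,  1.54279216e+00, -4.02860159e-05,
        1.39350631e+00, -1.50494330e-01]), 'joint_velocities': array([-0.00027285, -0.00038778, -0.00337382,  0.00058972, -0.00105246,
        0.00016314]), 'joint_efforts': array([-3.50521914e-04, -3.71862960e+01, -2.82294059e+01,  7.01280241e-02,
        3.11360427e-02, -6.17781598e-05]), 'eef_pos': array([5.74210760e-01, 8.55482695e-05, 1.74704958e-01]), 'tool_rot': array([ 7.07110761e-01,  7.07102051e-01, -6.26845010e-04, -8.17530398e-04]), 'wrist_force': array([0.27666556, 0.23645734, 0.00377607]), 'ft_torque': array([-0.01708853,  0.04522464,  0.00594337]), 'gripper_force': 0.0, 'grip_width': 0.0939391743230614}
```

View pics/s1.png

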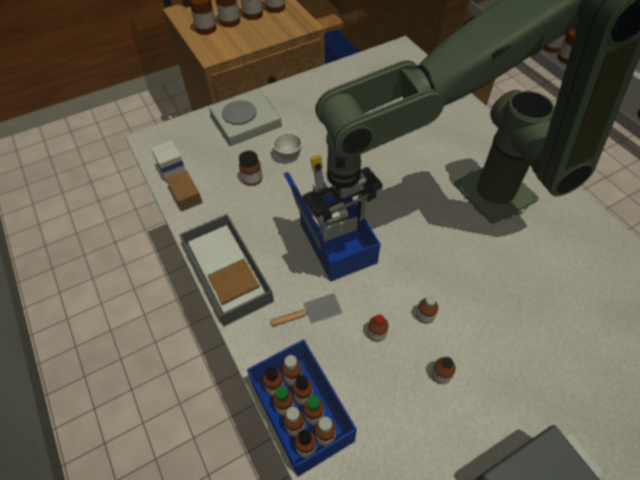

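View pics/d1.png

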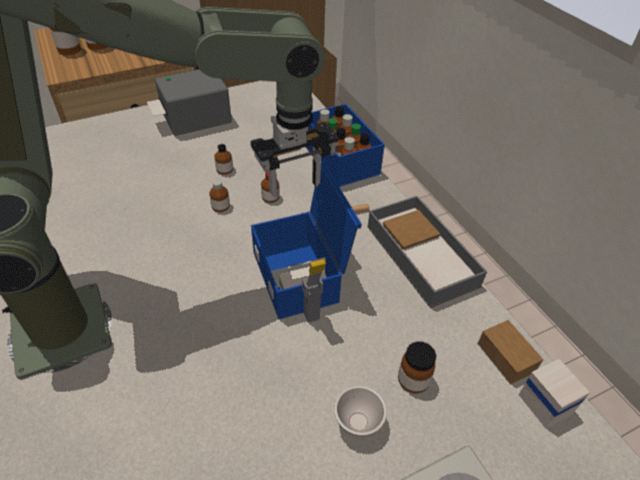

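The scene view shows the red cap at about (379,320), white at (428,301) and black at (446,363). The case lies around (340,240) with its lid upright, partly hidden by the hand. In the side view the red bottle is partly behind a finger at (268,185), and the clamp tip is at (317,267).

```bash
python3 - <<'E'
from h import *
S=P("scene");D=P("side")
for n,uv in dict(red=(379,320),white=(428,301),black=(446,363)).items(): print(n,onz(S,uv,.088).round(3))
for n,uv in dict(white=(220,187),black=(222,149)).items(): print('side',n,onz(D,uv,.088).round(3))
print('tip',tri(S,(316,160),D,(317,266)))
for uv in((379,241),(333,277)):print('scene rim',onz(S,uv,.1).round(3))
for uv in((252,226),(276,285),(338,275),(305,214)):print('side rim',onz(D,uv,.1).round(3))
E
```

```text
red [0.596 0.222]
white [0.459 0.24 ]
black [0.521 0.393]
side white [0.456 0.215]
side black [0.514 0.373]
tip [ 0.51984301 -0.23325984  0.20513287]
scene rim [0.47  0.029]
scene rim [0.636 0.064]
side rim [0.476 0.03 ]
side rim [ 0.458 -0.164]
side rim [ 0.594 -0.195]
side rim [0.611 0.015]
```

>>> drive_tool(plan=[1,0,0,-4,0,1,0,-1,-4,0,1,2,-1,-4,0,1,4,-1,0,0,1,4,-1,0,0,1,4,0,0,0,1,4,0,0,0,1,2,0,0,0,1,0,0,0,0])

```text
time_s: 1.0
eef_pos: [0.5341, 0.2025, 0.2949]
tool_rot: [0.706, 0.709, -0.0, -0.001]
wrist_force: [-0.4, -0.1, 0.0]
grip_width: 0.0941
gripper_force: 0.0
```

```bash
python3 - <<'E'
from h import *
s=r.sense();print(s['eef_pos'],s['tool_rot'])
np.save('w2.npy',P("wrist"))
save("wrist","w2");save("scene","s2");save("side","d2")
a=cv2.imread("pics/s2.png")[130:330,250:450];b=cv2.imread("pics/d2.png")[150:350,200:400]
cv2.imwrite("pics/c2.png",cv2.resize(np.hstack([a,b]),None,fx=2,fy=2,interpolation=cv2.INTER_CUBIC))
E
```

```text
[0.53411407 0.20250587 0.29492402] [ 7.05621186e-01  7.08588832e-01 -4.20263623e-04 -6.56955357e-04]
```

View pics/c2.png

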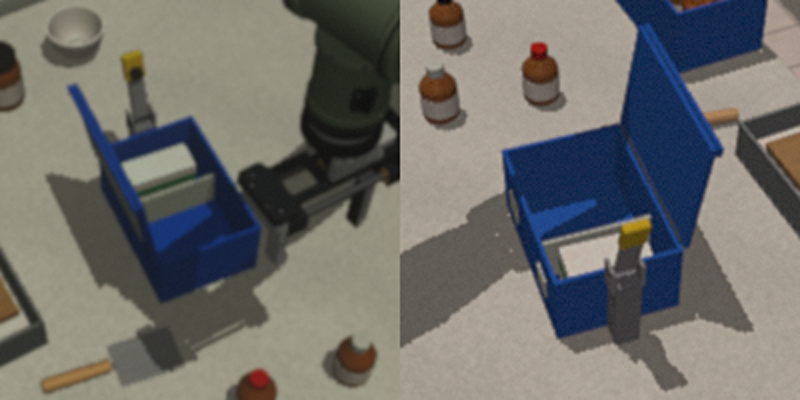

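View pics/w2.png

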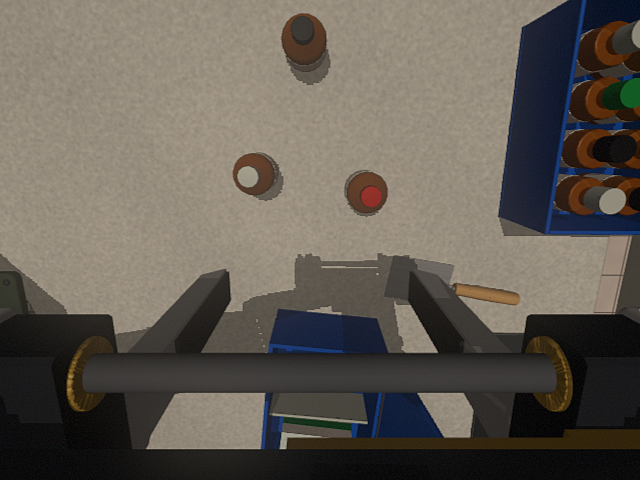

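Crop c2 (scene left, side right) gives these points:
- **Red cap:** scene (379.5,318.5), side (269,173), wrist (371,196).
- **Case -x/+y rim corner:** scene (380,244), side (252,226).
- **Case -x/-y rim corner:** scene (346,190).
- **Clamp tip:** scene (316,157), side (317,261). The clamp is nearly upright.

```bash
python3 - <<'E'
from h import *
S=P("scene");D=P("side");W=np.load('w2.npy')
# cap centroids by colour
def cen(f,box):
    im=cv2.imread(f"pics/{f}.png").astype(int);x0,y0,x1,y1=box;c=im[y0:y1,x0:x1]
    m=(c[...,2]>120)&(c[...,1]<70)&(c[...,0]<70);v,u=np.nonzero(m);return (u.mean()+x0,v.mean()+y0,len(u))
a,b,c=cen("s2",(340,290,420,350)),cen("d2",(250,160,290,210)),cen("w2",(340,160,400,220));print(a,b,c)
print('SD',tri(S,a[:2],D,b[:2]),'SW',tri(S,a[:2],W,c[:2]),'DW',tri(D,b[:2],W,c[:2]))
for n,w in dict(white=(248,177),black=(302,28)).items(): print(n,onz(W,w,.088))
print('wrist case px: -x+y rim?',onz(W,(271,346),.1),onz(W,(380,350),.1))
print('base',onz(W,(277,310),.1),onz(W,(377,320),.1))
print('corner -x+y',tri(S,(380,244.5),D,(252.5,226)), onz(S,(380,244.5),.1),onz(D,(252.5,226),.1))
print('corner -x-y',onz(S,(346,189.5),.1),'+x-y',onz(D,(341.5,275),.1),'+x+y',onz(D,(310,212),.1))
print('tip',tri(S,(316,157.5),D,(317.5,261)))
print('lid edge ends',tri(S,(287,173.5),D,(358,225)), 'y+ side',onz(D,(321,163),.25))
a=cv2.imread("pics/s2.png")[165:285,280:400];b=cv2.imread("pics/d2.png")[155:325,240:375]
cv2.imwrite("pics/c3.png",np.hstack([cv2.resize(a,(400,400),interpolation=cv2.INTER_CUBIC),cv2.resize(b,(400,504),interpolation=cv2.INTER_CUBIC)[:504]]) if 0 else np.hstack([cv2.copyMakeBorder(cv2.resize(a,(400,400),interpolation=cv2.INTER_CUBIC),0,104,0,0,0),cv2.resize(b,(400,504),interpolation=cv2.INTER_CUBIC)]))
E
```

```text
(np.float64(379.44444444444446), np.float64(318.0888888888889), 45) (np.float64(268.8888888888889), np.float64(173.44444444444446), 27) (np.float64(371.00623052959503), np.float64(196.25545171339564), 321)
SD [0.593665   0.21686721 0.08691674] SW [0.59342973 0.21949657 0.09175574] DW [0.59548839 0.21850434 0.08466056]
white [0.45352596 0.24060274]
black [0.51597892 0.39290979]
wrist case px: -x+y rim? [0.47524631 0.03435607] [0.61064584 0.02935679]
base [0.48388217 0.08280009] [0.60519374 0.07008201]
corner -x+y [0.4758618  0.03587255 0.09542985] [0.47420066 0.03965681] [0.47734473 0.02928567]
corner -x-y [ 0.45260663 -0.17447257] +x-y [ 0.60101607 -0.19833483] +x+y [0.62508117 0.01662599]
tip [ 0.52117118 -0.23125375  0.21737294]
lid edge ends [ 0.62791386 -0.19716308  0.24289174] y+ side [0.64781396 0.00971852]
```

View pics/c3.png

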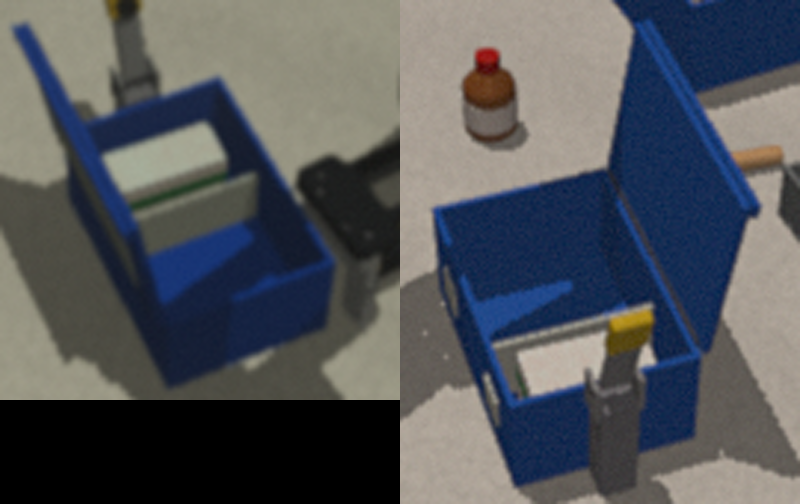

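The enlarged crop resolves the rim corners in both views. I'll fit the case pose, lid angle and clamp angle to them.

```bash
cat > fit.py <<'E'
from h import *
from scipy.optimize import least_squares
S=P("scene");D=P("side")
def T(p,X): c,s=np.cos(p[2]),np.sin(p[2]);return np.array([p[0]+c*X[0]-s*X[1],p[1]+s*X[0]+c*X[1],X[2]])
def lid(a,y,th=0.,l=.15): return np.array([.075-l*np.cos(a)+th*np.sin(a),y,.1+l*np.sin(a)+th*np.cos(a)])
def clamp(b,l=.104,th=0.): return np.array([0,-.126+l*np.cos(b)-th*np.sin(b)*0,.118+l*np.sin(b)])
E
python3 - <<'E'
from fit import *
obs=[(S,(346.3,189),(-.075,-.11,.1)),(S,(379.3,243.9),(-.075,.11,.1)),(S,(330.4,280.5),(.075,.11,0)),
(D,(252.1,225.8),(-.075,.11,.1)),(D,(278.5,290.9),(-.075,-.11,.1)),(D,(340.6,274.1),(.075,-.11,.1))]
lo=[(S,(286,173.4),-.11),(D,(320,163.4),.11),(D,(358.5,225),-.11)]
co=[(S,(316,157.5)),(D,(317.3,261.5))]
def f(p): 
    e=[proj(M,T(p,X))-uv for M,uv,X in obs]+[proj(M,T(p,lid(p[3],y,.004)))-uv for M,uv,y in lo]+[proj(M,T(p,clamp(p[4])))-uv for M,uv in co]
    return np.ravel(e)
s=least_squares(f,[.54,-.08,-.1,1.6,1.6],loss='soft_l1');print(s.x,np.degrees(s.x[2]));print(f(s.x).reshape(-1,2).round(1))
np.save('case.npy',s.x);p=s.x
print('bay',T(p,(0,.043,.006)),'lidedge',T(p,lid(p[3],0,.004)),'tip',T(p,clamp(p[4])))
E
```

```text
[ 0.5370919  -0.07975352 -0.10132446  1.73290728  1.84150868] -5.80546413067734
[[-1.2 -1.3]
 [ 0.4 -0.1]
 [-1.1  1.5]
 [-2.2 -1.4]
 [-2.3  1. ]
 [ 0.4  0.5]
 [-0.9 -1.6]
 [ 0.3 -2.1]
 [-0.8 -0.9]
 [-1.1 -0.5]
 [-0.1 -0.4]]
bay [ 0.5414414  -0.03697406  0.006     ] lidedge [ 0.63972064 -0.09018805  0.24738771] tip [ 0.52153369 -0.23277609  0.21821239]
```

>>> drive_tool(plan=[1,0.8,3,0,0,1,0.75,3,0,0,1,0,0,1.4,-8.4,1,0,0,1.4,-8.4,1,0,0,1.4,-8.4,1,0,0,1.4,-8.4,1,0,0,1.4,-8.4,1,0,0,1.4,-8.4,1,0,0,1.4,-8.4,1,0,0,1.4,-8.4,1,0,0,1.4,-8.4,1,0,0,1.4,-8.4], squeeze=15)

```text
time_s: 2.35
eef_pos: [0.5953, 0.2135, 0.1551]
tool_rot: [0.051, 0.999, -0.0, -0.0]
wrist_force: [-0.1, -0.2, -0.6]
grip_width: 0.0938
gripper_force: 0.0
```

```bash
python3 - <<'E'
from h import *
s=r.sense();print(s['eef_pos'],s['tool_rot'],s['q'])
W=P("wrist");save("wrist","w3")
im=cv2.imread("pics/w3.png").astype(int);m=(im[...,2]>120)&(im[...,1]<70)&(im[...,0]<70)
v,u=np.nonzero(m);print(len(u),u.mean(),v.mean());print(onz(W,(u.mean(),v.mean()),.087), tri(W,(u.mean(),v.mean()),np.load('w2.npy'),(371,196.26)))
E
```

```text
[0.59529895 0.21349112 0.15512753] [ 5.05555622e-02  9.98721219e-01 -2.26631752e-04 -1.02694773e-04] [ 2.07842861e-01  3.42843858e-01  1.41329792e+00 -3.92423344e-04
  1.38576529e+00 -1.26172696e+00]
243 324.5761316872428 228.7366255144033
[0.58741214 0.21898129] [0.5953383  0.21737028 0.06190189]
```

View pics/w3.png

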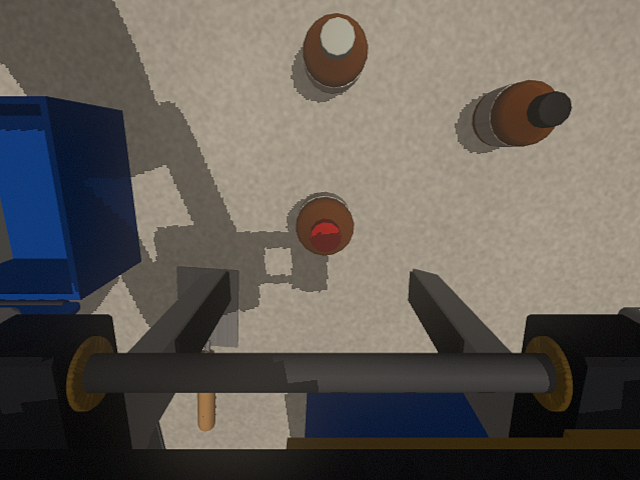

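The wrist view shows the red cap at (325,236), half in the hand's shadow, which explains the skewed colour centroid. The bottle is nearly centred between the fingers.

```bash
python3 - <<'E'
from h import *
W=P("wrist")
print(onz(W,(325,236),.088), tri(W,(325,236),np.load('w2.npy'),(371,196.26)))
print(proj(W,[.595,.2185,.088]),proj(W,[.5953,.2135,.155]))
E
```

```text
[0.59007026 0.21824134] [0.59578084 0.21738425 0.06811176]
[325.92598848 242.09440552] [319.62740697 271.19711593]
```

>>> drive_tool(plan=[1,0.25,0.43,2,0,1,0,0,3,0,1,0,0,3,0,1,0,0,3,0,1,0,0,2.3,0,1,0,0,0,0,-1,0,0,0,0,-1,0,0,0,0,-1,0,0,0,0,-1,0,0,0,0,-1,0,0,0,0,-1,0,0,0,0], squeeze=20)

```text
time_s: 3.6
eef_pos: [0.5933, 0.2196, 0.0234]
tool_rot: [0.052, 0.999, -0.001, 0.0]
wrist_force: [0.5, -1.6, 2.2]
grip_width: 0.0493
gripper_force: 13.0
```

>>> drive_tool(plan=[-1,0,0,0,0,-1,0,0,-1,0,-1,0,0,-2,0,-1,0,0,-3,0,-1,0,0,-3,0,-1,0,0,-3,0,-1,0.5,-1,-3,0,-1,1,-3,-1,0,-1,1,-3,0,0,-1,0,-3,0,0,-1,0,-3,0,0,-1,0,-3,0,0])

```text
time_s: 4.8
eef_pos: [0.5506, 0.0629, 0.1828]
tool_rot: [0.052, 0.999, 0.0, -0.0]
wrist_force: [-0.1, -0.7, -1.4]
grip_width: 0.0487
gripper_force: 19.5
```

>>> drive_tool(plan=[-1,0,-3,0,0,-1,0,-3,0,0,-1,0,-2.5,0,0,-1,0,-1.5,0,0,-1,0,0,0,0,-1,0,0,0,0])

```text
time_s: 5.4
eef_pos: [0.5408, -0.0352, 0.1827]
tool_rot: [0.052, 0.999, 0.001, -0.0]
wrist_force: [0.2, 0.4, -1.2]
grip_width: 0.0483
gripper_force: 19.5
```

```bash
python3 - <<'E'
from h import *
s=r.sense();print(s['eef_pos'],s['tool_rot'],s['grip_width'],s['gripper_force'],s['wrist_force'])
save("scene","s4");save("side","d4");save("wrist","w4")
a=cv2.imread("pics/s4.png")[130:330,250:450];b=cv2.imread("pics/d4.png")[150:350,200:400];w=cv2.imread("pics/w4.png")
cv2.imwrite("pics/c4.png",np.hstack([cv2.resize(np.vstack([a,b]),None,fx=1.5,fy=1.5,interpolation=cv2.INTER_CUBIC),cv2.copyMakeBorder(cv2.resize(w,(480,360)),0,240,0,0,0)]))
E
```

```text
[ 0.54084703 -0.03516257  0.18268438] [ 5.24689437e-02  9.98622361e-01  6.13031536e-04 -1.15268211e-04] 0.04827411269719441 19.484031182946637 [ 0.23176366  0.37362566 -1.1908056 ]
```

View pics/c4.png

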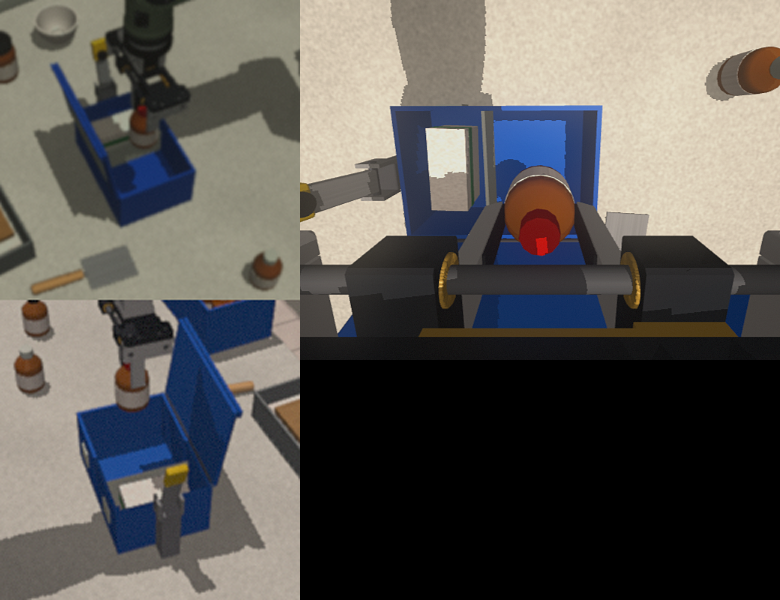

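The bottle is held upright over the bay in all views. In the wrist view the -x rim runs from (121,143) to (403,141) and the divider top sits at about x=255. I'll cross-check the case pose against these.

```bash
python3 - <<'E'
from fit import *
W=P("wrist");p=np.load('case.npy')
A=onz(W,(121,143),.1);B=onz(W,(403,141),.1);print(A,B,np.linalg.norm(A-B),np.degrees(np.arctan2(*(B-A)[::-1]))-90)
print(T(p,(-.075,-.11,.1)),T(p,(-.075,.11,.1)))
E
```

```text
[ 0.451975   -0.17975955] [0.47322113 0.03844421] 0.2192356699295094 -5.56126151226654
[ 0.45134994 -0.181603    0.1       ] [0.4736032  0.03726864 0.1       ]
```

>>> drive_tool(plan=[-1,0,0,1,0,-1,0,0,2,0,-1,0,0,2,0,-1,0,0,2,0,-1,0,0,2,0,-1,0,0,2,0,-1,0,0,2,0,-1,0,0,1,0,-1,0,0,0.5,0,-1,0,0,0,0])

```text
time_s: 6.55
eef_pos: [0.5405, -0.0356, 0.0372]
tool_rot: [0.052, 0.999, 0.0, -0.001]
wrist_force: [-0.3, 0.5, -1.0]
grip_width: 0.0484
gripper_force: 19.5
```

>>> drive_tool(plan=[-1,0,0,0.2,0,-1,0,0,0.2,0,-1,0,0,0.2,0,-1,0,0,0.1,0,-1,0,0,0,0])

```text
time_s: 7.05
eef_pos: [0.5409, -0.0359, 0.0308]
tool_rot: [0.052, 0.999, -0.0, -0.0]
wrist_force: [0.1, 0.0, -1.7]
grip_width: 0.0484
gripper_force: 19.5
```

>>> drive_tool(plan=[-1,0,0,0.1,0,-1,0,0,0.1,0,-1,0,0,0,0])

```text
time_s: 7.35
eef_pos: [0.5412, -0.036, 0.0293]
tool_rot: [0.052, 0.999, -0.0, 0.0]
wrist_force: [-1.6, 0.1, 2.2]
grip_width: 0.0482
gripper_force: 19.8
```

>>> drive_tool(plan=[0.2,0,0,0,0,0.45,0,0,0,0,0.5,0,0,0,0,0.5,0,0,0,0])

```text
time_s: 7.75
eef_pos: [0.541, -0.0359, 0.0287]
tool_rot: [0.052, 0.999, -0.0, 0.0]
wrist_force: [-0.3, -0.4, -0.4]
grip_width: 0.07
gripper_force: 0.0
```

>>> drive_tool(plan=[0.5,0,0,-1,0,0.5,0,0,-2,0,0.5,0,0,-2,0,0.5,0,0,-3,0,0.5,0,0,-3,0,0.5,0,0,-4,0,0.5,0,0,-4,0,0.5,0,0,-4,0,0.5,0,0,-4,0,0.5,0,0,-3,0,0.5,0,0,0,0])

```text
time_s: 8.85
eef_pos: [0.5436, -0.0365, 0.3357]
tool_rot: [0.052, 0.999, -0.001, 0.006]
wrist_force: [0.3, 0.1, 0.9]
grip_width: 0.0704
gripper_force: 0.0
```

```bash
python3 - <<'E'
from fit import *
s=r.sense();print(s['eef_pos'],s['tool_rot'],s['grip_width'],s['q'],s['wrist_force'])
W=P("wrist");np.save("w5.npy",W);save("wrist","w5");save("side","d5")
b=cv2.imread("pics/d5.png")[150:350,200:400];w=cv2.imread("pics/w5.png")
cv2.imwrite("pics/c5.png",np.hstack([cv2.resize(b,(360,360)),cv2.resize(w,(440,330))[:330]]) if 0 else np.hstack([cv2.resize(b,(320,360)),cv2.resize(w,(480,360))]))
p=np.load('case.npy')
for a in (1.6,1.73,1.85): print(a,T(p,lid(a,0,.004)))
E
```

```text
[ 0.54361741 -0.03650268  0.33570208] [ 0.05227158  0.99861454 -0.00104226  0.00596664] 0.07037318724289511 [-2.25931637e-01  5.70963769e-02  1.38607996e+00  8.51525246e-06
  1.68630226e+00 -1.69213419e+00] [0.32686157 0.14116783 0.92085757]
1.6 [ 0.62004248 -0.08818732  0.24981924]
1.73 [ 0.63929422 -0.0901447   0.24746895]
1.85 [ 0.65665912 -0.09191023  0.24308892]
```

View pics/c5.png

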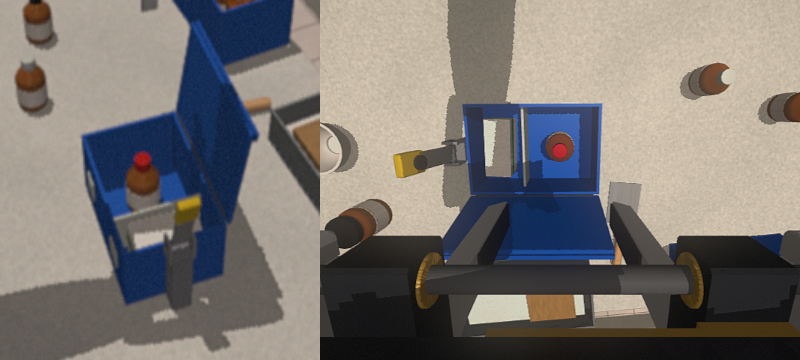

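The bottle stands upright in the bay with its cap at (560,150) in the crop, and the lid and clamp are unchanged. Next I go behind the lid with the fingers closed.

>>> drive_tool(plan=[-1,-2,-1,0,0,-1,-3,-1.3,0,0,-1,-3,0,0,0,-1,-3,0,0,0,-1,-3,0,0,0,-1,-1.5,0,0,0,-1,0,0,0,0,-1,0,0,0,0])

```text
time_s: 9.75
eef_pos: [0.6916, -0.0748, 0.3261]
tool_rot: [0.052, 0.999, 0.0, -0.002]
wrist_force: [-0.6, -0.7, -1.1]
grip_width: 0.0098
gripper_force: 0.0
```

```bash
cat > st.py <<'E'
from fit import *
s=r.sense();p=np.load('case.npy');d=s['eef_pos']-np.r_[p[:2],0];c,n=np.cos(p[2]),np.sin(p[2])
print('case xyz mm',(1e3*np.array([c*d[0]+n*d[1],-n*d[0]+c*d[1],d[2]])).round(1),s['tool_rot'].round(3),'F',s['wrist_force'].round(1))
E
python3 st.py; python3 - <<'E'
from h import *
c=r.camera_params("wrist");C=-np.array(c["R"]).T@np.array(c["t"]);print('cam-tcp',C-r.sense()['eef_pos'],r.sense()['grip_width'])
E
```

```text
case xyz mm [153.2  20.6 326.1] [ 0.052  0.999  0.    -0.002] F [-0.6 -0.7 -1.1]
cam-tcp [-0.06914318  0.00724705  0.20979137] 0.009793844621316983
```

>>> drive_tool(plan=[-1,0,0,2,0,-1,0,0,3,0,-1,0,0,3,0,-1,0,0,3,0,-1,1,0,0,0,-1,1,0,0,0,-1,0,0,0,0])

```text
time_s: 10.45
eef_pos: [0.6707, -0.0724, 0.2186]
tool_rot: [0.052, 0.999, 0.0, -0.001]
wrist_force: [-0.4, -0.9, -0.4]
grip_width: 0.0004
gripper_force: 0.0
```

```bash
python3 st.py; python3 - <<'E'
# corner/TCP track for the lid
import numpy as np
l=.118
for a in np.arange(1.7,-.01,-.1):
    print(round(a,2),'TCP x,z mm',(1e3*np.array([.075-l*np.cos(a)+.008*np.sin(a)+.008,.1+l*np.sin(a)+.008*np.cos(a)])).round())
E
```

```text
case xyz mm [132.2  20.8 218.6] [ 0.052  0.999  0.    -0.001] F [-0.4 -0.9 -0.4]
1.7 TCP x,z mm [106. 216.]
1.6 TCP x,z mm [ 94. 218.]
1.5 TCP x,z mm [ 83. 218.]
1.4 TCP x,z mm [ 71. 218.]
1.3 TCP x,z mm [ 59. 216.]
1.2 TCP x,z mm [ 48. 213.]
1.1 TCP x,z mm [ 37. 209.]
1.0 TCP x,z mm [ 26. 204.]
0.9 TCP x,z mm [ 16. 197.]
0.8 TCP x,z mm [  7. 190.]
0.7 TCP x,z mm [ -2. 182.]
0.6 TCP x,z mm [-10. 173.]
0.5 TCP x,z mm [-17. 164.]
0.4 TCP x,z mm [-23. 153.]
0.3 TCP x,z mm [-27. 143.]
0.2 TCP x,z mm [-31. 131.]
0.1 TCP x,z mm [-34. 120.]
-0.0 TCP x,z mm [-35. 108.]
```

>>> drive_tool(plan=[-1,1,0,0,0,-1,1,0,0,0,-1,1,0,0,0,-1,1,0,0,0,-1,1.1,0,0,0,-1,1.1,0,0,0,-1,1.1,0,0.2,0,-1,1.1,0,0.3,0,-1,1.1,0,0.4,0,-1,1.1,0,0.5,0,-1,0,0,0,0])

```text
time_s: 11.55
eef_pos: [0.5655, -0.0614, 0.2042]
tool_rot: [0.052, 0.999, 0.0, -0.001]
wrist_force: [-0.4, 0.1, 0.2]
grip_width: 0.0001
gripper_force: 0.0
```

```bash
python3 st.py
```

```text
case xyz mm [ 26.4  21.1 204.2] [ 0.052  0.999  0.    -0.001] F [-0.4  0.1  0.2]
```

>>> drive_tool(plan=[-1,1,0,0.7,0,-1,0.9,0,0.7,0,-1,0.9,0,0.8,0,-1,0.8,0,0.9,0,-1,0.7,0,0.9,0,-1,0.6,0,1.1,0,-1,0.4,0,1.0,0])

```text
time_s: 12.25
eef_pos: [0.5141, -0.0562, 0.1428]
tool_rot: [0.052, 0.999, 0.0, -0.0]
wrist_force: [0.9, 0.4, 0.2]
grip_width: 0.0003
gripper_force: 0.0
```

```bash
python3 st.py; python3 - <<'E'
from h import *
save("side","d6");save("scene","s6")
a=cv2.imread("pics/s6.png")[130:330,250:450];b=cv2.imread("pics/d6.png")[150:350,200:400]
cv2.imwrite("pics/c6.png",cv2.resize(np.hstack([a,b]),None,fx=2,fy=2,interpolation=cv2.INTER_CUBIC))
E
```

```text
case xyz mm [-25.3  21.1 142.8] [ 0.052  0.999  0.    -0.   ] F [0.9 0.4 0.2]
```

View pics/c6.png

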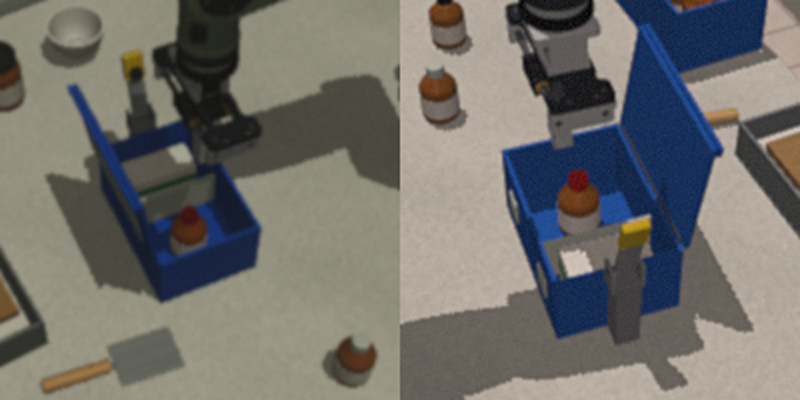

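The lid has not moved: in the right half its free edge is still at (640,30)-(718,150), as before. The finger crossed its plane with almost no force, so I'll check where the tip really is.

```bash
python3 - <<'E'
from fit import *
s=r.sense();e=s['eef_pos'];p=np.load('case.npy')
for n,X in dict(tcp=e,up=e+[0,0,.097],lidm=T(p,lid(1.73,-.11,.004)),lidp=T(p,lid(1.73,.11,.004))).items():
    a=proj(S,X);b=proj(D,X);print(n,'scene crop',((a-[250,130])*2).round(),'side crop',((b-[200,150])*2+[400,0]).round())
print(s['q'],s['joint_efforts'])
E
```

```text
tcp scene crop [200. 173.] side crop [558. 164.]
up scene crop [203. 127.] side crop [556. 100.]
lidm scene crop [70. 83.] side crop [715. 148.]
lidp scene crop [137. 208.] side crop [640.  23.]
[-2.76364104e-01  1.15442011e-01  1.72008130e+00  2.38385517e-05
  1.31009105e+00 -1.74238941e+00] [-4.39748901e-02 -3.25348163e+01 -2.73629969e+01 -3.66934715e-02
 -3.24571773e-02 -6.79248522e-03]
```

>>> drive_tool(plan=[-1,0,0,-3,0,-1,0,0,-4,0,-1,0,0,-4,0,-1,0,0,-4,0,-1,-3,0,-2,0,-1,-4,0,0,0,-1,-4,0,0,0,-1,-4,0,0,0,-1,-2,0,0,0,-1,0,0,0,0])

```text
time_s: 13.35
eef_pos: [0.6856, -0.0745, 0.3117]
tool_rot: [0.052, 0.999, 0.0, -0.001]
wrist_force: [0.4, -0.8, -0.9]
grip_width: 0.0007
gripper_force: 0.0
```

```bash
python3 st.py; python3 - <<'E'
from h import *
a=cv2.imread("pics/d2.png").astype(int)
for n in("d4","d5","d6"):
    b=cv2.imread(f"pics/{n}.png").astype(int);print(n,np.abs(a-b)[160:235,322:362].mean().round(2),[np.argmax(np.abs(np.diff(b[v,310:370].sum(1))))+310 for v in(180,200,220)])
print([np.argmax(np.abs(np.diff(a[v,310:370].sum(1))))+310 for v in(180,200,220)])
E
```

```text
case xyz mm [147.2  20.3 311.7] [ 0.052  0.999  0.    -0.001] F [ 0.4 -0.8 -0.9]
d4 5.2 [np.int64(315), np.int64(311), np.int64(367)]
d5 5.78 [np.int64(315), np.int64(311), np.int64(367)]
d6 5.81 [np.int64(315), np.int64(311), np.int64(367)]
[np.int64(315), np.int64(311), np.int64(367)]
```

>>> drive_tool(plan=[-1,0,0,3,0,-1,0,0,3,0,-1,0,0,3,0,-1,0,0,0.6,0,-1,1,0,0,0,-1,1,0,0,0,-1,1,0,0,0,-1,0,0,0,0])

```text
time_s: 14.15
eef_pos: [0.6533, -0.0708, 0.2197]
tool_rot: [0.052, 0.999, -0.0, 0.001]
wrist_force: [-0.5, 0.4, 0.0]
grip_width: 0.0003
gripper_force: 0.0
```

```bash
python3 st.py; python3 - <<'E'
from h import *
save("side","d7");save("scene","s7")
a=cv2.imread("pics/s7.png")[110:310,250:450];b=cv2.imread("pics/d7.png")[110:310,220:420]
cv2.imwrite("pics/c7.png",cv2.resize(np.hstack([a,b]),None,fx=2,fy=2,interpolation=cv2.INTER_CUBIC))
E
```

```text
case xyz mm [114.7  20.6 219.7] [ 0.052  0.999 -0.     0.001] F [-0.5  0.4  0. ]
```

View pics/c7.png

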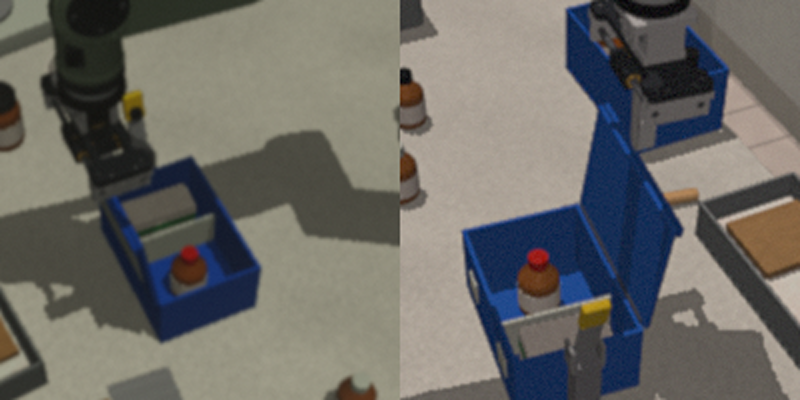

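Crop c7 shows the closed fingers at (640,130), just behind the lid's free edge, so the tip is on the right side. I'll push in small steps and watch the force and the lid numerically.

>>> drive_tool(plan=[-1,1,0,0,0,-1,1,0,0,0])

```text
time_s: 14.45
eef_pos: [0.6356, -0.0692, 0.2196]
tool_rot: [0.052, 0.999, -0.0, 0.003]
wrist_force: [2.8, -0.4, 6.7]
grip_width: 0.0003
gripper_force: 3.3
```

```bash
cat > lidfit.py <<'E'
# lid angle from the side view: blue-ness at lid-edge sample points vs angle
from fit import *
import sys
def blue(im): im=im.astype(int); return (im[...,2]>im[...,0]+25)&(im[...,2]>im[...,1]+15)
def run():
    p=np.load('case.npy');im=r.capture("side");m=blue(im)
    for a in (1.9,1.8,1.73,1.6,1.5,1.3,1.1,.9,.7,.5,.3,.1,0):
        f=[m[tuple(np.clip(proj(D,T(p,lid(a,y,.004,l)))[::-1].round().astype(int),0,[479,639]))] for y in np.linspace(-.1,.1,11) for l in(.1,.12,.14,.147)]
        print(a,round(np.mean(f),2),end='; ')
    print()
run()
E
python3 st.py; python3 lidfit.py; python3 - <<'E'
from h import *
a=cv2.imread("pics/d7.png").astype(int);b=cv2.cvtColor(r.capture("side"),cv2.COLOR_RGB2BGR).astype(int)
d=np.abs(a-b).sum(2)[170:275,300:345];print('diff near lid low part',d.mean())
E
```

```text
case xyz mm [ 97.   20.4 219.6] [ 0.052  0.999 -0.     0.003] F [ 2.8 -0.4  6.7]
1.9 0.32; 1.8 0.5; 1.73 0.75; 1.6 0.91; 1.5 0.82; 1.3 0.55; 1.1 0.45; 0.9 0.52; 0.7 0.39; 0.5 0.32; 0.3 0.52; 0.1 0.59; 0 0.68; 
diff near lid low part 29.215449735449734
```

>>> drive_tool(plan=[-1,1,0,0,0,-1,1,0,0,0,-1,1,0,0,0])

```text
time_s: 14.85
eef_pos: [0.6054, -0.0661, 0.2201]
tool_rot: [0.052, 0.999, -0.001, 0.003]
wrist_force: [1.6, -0.8, 4.0]
grip_width: 0.0001
gripper_force: 2.4
```

```bash
python3 st.py; python3 lidfit.py
```

```text
case xyz mm [ 66.6  20.5 220.1] [ 0.052  0.999 -0.001  0.003] F [ 1.6 -0.8  4. ]
1.9 0.09; 1.8 0.07; 1.73 0.0; 1.6 0.3; 1.5 0.86; 1.3 0.64; 1.1 0.45; 0.9 0.52; 0.7 0.39; 0.5 0.32; 0.3 0.52; 0.1 0.59; 0 0.66;
```

>>> drive_tool(plan=[-1,1,0,0.2,0,-1,1,0,0.2,0,-1,1,0,0.3,0])

```text
time_s: 15.2
eef_pos: [0.5753, -0.0631, 0.2142]
tool_rot: [0.052, 0.999, -0.001, 0.002]
wrist_force: [-2.3, -0.3, 12.6]
grip_width: 0.0004
gripper_force: 6.0
```

```bash
python3 st.py; python3 lidfit.py
```

```text
case xyz mm [ 36.3  20.4 214.2] [ 0.052  0.999 -0.001  0.002] F [-2.3 -0.3 12.6]
1.9 0.07; 1.8 0.05; 1.73 0.0; 1.6 0.0; 1.5 0.0; 1.3 0.7; 1.1 0.45; 0.9 0.52; 0.7 0.39; 0.5 0.32; 0.3 0.52; 0.1 0.59; 0 0.66;
```

```bash
cat > lidiou.py <<'E'
from fit import *
def poly(M,pts,shape=(480,640)):
    m=np.zeros(shape,np.uint8);h=cv2.convexHull(np.array([proj(M,X) for X in pts],np.float32)).astype(np.int32);cv2.fillConvexPoly(m,h,1);return m>0
p=np.load('case.npy')
case=[T(p,(x,y,z)) for x in(-.076,.076) for y in(-.112,.112) for z in(0,.1)]
L=lambda a:[T(p,lid(a,y,t,l)) for y in(-.11,.11) for t in(0,.008) for l in(0,.15)]
def run():
    for nm,M in(("side",D),("scene",S)):
        im=r.capture(nm).astype(int);cv2.imwrite(f"pics/l_{nm}.png",im[...,::-1])
        B=(im[...,2]>im[...,0]+25)&(im[...,2]>im[...,1]+12)
        A=np.arange(0,1.95,.05);ms=[poly(M,L(a)) for a in A];roi=np.any(ms,0)&~poly(M,case)
        sc=[(m&B&roi).sum()/max(1,((m|B)&roi).sum()) for m in ms];o=np.argsort(sc)[::-1][:4];print(nm,[(round(A[i],2),round(sc[i],2)) for i in o])
run()
E
python3 lidiou.py; python3 st.py
```

```text
side [(np.float64(1.25), np.float64(0.61)), (np.float64(1.3), np.float64(0.48)), (np.float64(1.2), np.float64(0.37)), (np.float64(1.35), np.float64(0.31))]
scene [(np.float64(1.25), np.float64(0.27)), (np.float64(1.2), np.float64(0.26)), (np.float64(1.3), np.float64(0.26)), (np.float64(1.15), np.float64(0.25))]
case xyz mm [ 34.4  20.4 213.5] [ 0.052  0.999 -0.001 -0.   ] F [-4.6  0.2 11.9][ WARN:0@1.145] global loadsave.cpp:1063 imwrite_ Unsupported depth image for selected encoder is fallbacked to CV_8U.
```

The numbers explain the miss. The contact force points along the lid, away from the hinge, about 28 mm above the nominal TCP. The visible fingertips in c6 also end about 26 mm above the projected TCP, and the grip read 48-49 mm, which fits a grip on the bottle's shoulder. So the real fingertips sit about 27 mm short of the reported TCP, and the tip has been riding on the lid's top edge. I'll go back behind the lid and work lower.

>>> drive_tool(plan=[-1,0,0,-1.5,0,-1,0,0,-2,0,-1,-3,0,0,0,-1,-3,0,0,0,-1,0,0,2,0,-1,0,0,3,0,-1,0,0,2.7,0,-1,0,0,0,0])

```text
time_s: 16.15
eef_pos: [0.6299, -0.0678, 0.163]
tool_rot: [0.052, 0.999, 0.001, -0.006]
wrist_force: [-0.4, -0.3, -0.8]
grip_width: 0.0007
gripper_force: 0.0
```

```bash
python3 st.py; python3 lidiou.py 2>/dev/null; python3 - <<'E'
# visible finger bottom in side view vs projected axis
from h import *
D=P("side");e=r.sense()['eef_pos']
import cv2
im=cv2.imread("pics/l_side.png")
for h in(0,.01,.02,.03,.04,.06,.08):
    u,v=proj(D,e+[0,0,h]).round().astype(int);print(h,(u,v),im[v,u])
E
```

```text
case xyz mm [ 91.1  21.3 163. ] [ 0.052  0.999  0.001 -0.006] F [-0.4 -0.3 -0.8]
side [(np.float64(1.25), np.float64(0.78)), (np.float64(1.3), np.float64(0.61)), (np.float64(1.2), np.float64(0.43)), (np.float64(1.35), np.float64(0.38))]
scene [(np.float64(1.2), np.float64(0.12)), (np.float64(1.15), np.float64(0.12)), (np.float64(1.1), np.float64(0.12)), (np.float64(0.8), np.float64(0.12))]
0 (np.int64(329), np.int64(212)) [115 119 123]
0.01 (np.int64(330), np.int64(209)) [110 113 116]
0.02 (np.int64(330), np.int64(206)) [137 147 157]
0.03 (np.int64(330), np.int64(202)) [83 86 90]
0.04 (np.int64(330), np.int64(199)) [86 87 90]
0.06 (np.int64(330), np.int64(192)) [82 82 88]
0.08 (np.int64(331), np.int64(185)) [59 61 64]
```

>>> drive_tool(plan=[-1,1.2,0,0,0,-1,1.2,0,0,0,-1,1,0,0,0,-1,1,0,0,0,-1,1,0,0.1,0,-1,0.9,0,0.4,0,-1,0.9,0,0.7,0])

```text
time_s: 16.95
eef_pos: [0.5626, -0.0616, 0.158]
tool_rot: [0.052, 0.999, -0.0, 0.001]
wrist_force: [0.4, -0.1, 2.3]
grip_width: 0.0004
gripper_force: 1.1
```

```bash
python3 st.py; python3 lidiou.py 2>/dev/null
```

```text
case xyz mm [ 23.6  20.7 158. ] [ 0.052  0.999 -0.     0.001] F [ 0.4 -0.1  2.3]
side [(np.float64(0.9), np.float64(0.35)), (np.float64(0.95), np.float64(0.32)), (np.float64(0.85), np.float64(0.3)), (np.float64(0.8), np.float64(0.25))]
scene [(np.float64(1.35), np.float64(0.18)), (np.float64(1.3), np.float64(0.17)), (np.float64(0.75), np.float64(0.17)), (np.float64(1.4), np.float64(0.16))]
```

>>> drive_tool(plan=[-1,0.8,0,0.8,0,-1,0.7,0,0.9,0,-1,0.6,0,1,0,-1,0.5,0,1,0,-1,0.4,0,1,0,-1,0.3,0,0.9,0])

```text
time_s: 17.65
eef_pos: [0.5283, -0.0576, 0.0992]
tool_rot: [0.052, 0.999, 0.0, -0.001]
wrist_force: [-1.4, 0.8, 2.8]
grip_width: 0.0006
gripper_force: 0.8
```

```bash
python3 st.py; python3 lidiou.py 2>/dev/null
```

```text
case xyz mm [-11.   21.1  99.2] [ 0.052  0.999  0.    -0.001] F [-1.4  0.8  2.8]
side [(np.float64(0.2), np.float64(0.34)), (np.float64(0.15), np.float64(0.33)), (np.float64(0.25), np.float64(0.33)), (np.float64(0.3), np.float64(0.3))]
scene [(np.float64(0.15), np.float64(0.31)), (np.float64(0.1), np.float64(0.3)), (np.float64(0.2), np.float64(0.29)), (np.float64(0.25), np.float64(0.28))]
```

Lid is at about 0.17 rad. I'll close the rest slowly until the force rises.

>>> drive_tool(plan=[-1,0.1,0,0.4,0,-1,0.1,0,0.4,0,-1,0.1,0,0.4,0,-1,0,0,0.3,0,-1,0,0,0,0])

```text
time_s: 18.25
eef_pos: [0.5264, -0.0575, 0.0853]
tool_rot: [0.052, 0.999, 0.0, -0.0]
wrist_force: [-0.5, -0.3, 0.4]
grip_width: 0.0006
gripper_force: 0.0
```

>>> drive_tool(plan=[-1,0,0,0.2,0,-1,0,0,0.2,0,-1,0,0,0,0])

```text
time_s: 18.55
eef_pos: [0.5265, -0.0576, 0.0815]
tool_rot: [0.052, 0.999, 0.0, -0.0]
wrist_force: [0.5, 0.1, -0.0]
grip_width: 0.0005
gripper_force: 0.0
```

>>> drive_tool(plan=[-1,0,0,0.2,0,-1,0,0,0.2,0,-1,0,0,0,0])

```text
time_s: 18.85
eef_pos: [0.5266, -0.0576, 0.0785]
tool_rot: [0.052, 0.999, -0.0, -0.0]
wrist_force: [-3.7, -0.2, 5.0]
grip_width: 0.0007
gripper_force: 3.0
```

>>> drive_tool(plan=[-1,0,0,0.2,0,-1,0,0,0,0,-1,0,0,0,0])

```text
time_s: 19.15
eef_pos: [0.5266, -0.0576, 0.0784]
tool_rot: [0.052, 0.999, -0.0, -0.0]
wrist_force: [-6.2, 2.0, 15.0]
grip_width: 0.0004
gripper_force: 7.8
```

```bash
python3 st.py; python3 lidiou.py 2>/dev/null
```

```text
case xyz mm [-12.6  21.   78.4] [ 0.052  0.999 -0.    -0.   ] F [-6.2  2.  15. ]
side [(np.float64(0.0), np.float64(0.11)), (np.float64(0.05), np.float64(0.1)), (np.float64(0.1), np.float64(0.09)), (np.float64(1.9), np.float64(0.09))]
scene [(np.float64(0.05), np.float64(0.16)), (np.float64(0.1), np.float64(0.14)), (np.float64(0.15), np.float64(0.12)), (np.float64(0.2), np.float64(0.09))]
```

The lid is shut: the tip stalls at 15 N and both views agree on about 0 rad. Now I go up and over to the far (-y) side of the clamp arm.

>>> drive_tool(plan=[-1,0,0,-1,0,-1,0,0,-4,0,-1,0,0,-5,0,-1,-0.6,0,-5,0,-1,-0.7,0,-5,0,-1,0,-3,0,0,-1,0,-4,0,0,-1,0,-4,0,0,-1,0,-4,0,0,-1,0,-4,0,0,-1,0,-4,0,0,-1,0,0,0,0])

```text
time_s: 20.45
eef_pos: [0.5143, -0.2923, 0.2741]
tool_rot: [0.055, 0.998, -0.001, -0.0]
wrist_force: [0.6, 1.0, 0.7]
grip_width: 0.0008
gripper_force: 0.0
```

```bash
python3 st.py; cat > cl.py <<'E'
from fit import *
p=np.load('case.npy')
for nm,M in(("side",D),("scene",S)):
    im=r.capture(nm).astype(int);Y=(im[...,0]>110)&(im[...,1]>85)&(im[...,2]<75)
    y0,x0=proj(M,T(p,(0,-.05,.17)))[::-1].astype(int);Z=np.zeros_like(Y);Z[y0-75:y0+75,x0-75:x0+75]=1
    v,u=np.nonzero(Y&Z);c=np.array([u.mean(),v.mean()]) if len(u) else np.zeros(2)
    A=np.arange(0,2.1,.02);d=[np.linalg.norm(proj(M,T(p,clamp(a,.086)))-c) for a in A];i=np.argmin(d);print(nm,len(u),c.round(1),'clamp',A[i].round(2),'err px',round(d[i],1))
E
python3 cl.py; python3 lidiou.py 2>/dev/null
```

```text
case xyz mm [  -1.1 -213.8  274.1] [ 0.055  0.998 -0.001 -0.   ] F [0.6 1.  0.7]
side 83 [325.3 252.8] clamp 1.64 err px 13.2
scene 33 [315.7 157.2] clamp 2.06 err px 3.9
side [(np.float64(0.0), np.float64(0.28)), (np.float64(0.05), np.float64(0.22)), (np.float64(0.1), np.float64(0.18)), (np.float64(0.15), np.float64(0.14))]
scene [(np.float64(0.05), np.float64(0.49)), (np.float64(0.1), np.float64(0.45)), (np.float64(0.15), np.float64(0.37)), (np.float64(0.2), np.float64(0.29))]
```

>>> drive_tool(plan=[-1,0,0,3,0,-1,0,0,4,0,-1,0,0,3.7,0,-1,0,1,0,0,-1,0,1.5,0,0,-1,0,1,0.1,0,-1,0,1,0,0,-1,0,1,0,0,-1,0,1,0,0,-1,0,1,0,0])

```text
time_s: 21.65
eef_pos: [0.5238, -0.2126, 0.1677]
tool_rot: [0.052, 0.999, -0.0, 0.001]
wrist_force: [1.0, -1.6, 2.1]
grip_width: 0.0007
gripper_force: 0.8
```

```bash
python3 st.py; sed -i 's/im\[...,2\]<75/im[...,2]<0.35*im[...,0]/' cl.py; python3 cl.py
```

```text
case xyz mm [   0.2 -133.5  167.7] [ 0.052  0.999 -0.     0.001] F [ 1.  -1.6  2.1]
side 2 [306.5 250. ] clamp 1.28 err px 2.1
scene 14 [319.1 167.1] clamp 1.58 err px 0.2
```

>>> drive_tool(plan=[-1,0,1,0,0,-1,0,1,0.1,0,-1,0,0.9,0.3,0,-1,0,0.8,0.4,0,-1,0,0.8,0.5,0,-1,0,0.7,0.6,0,-1,0,0.6,0.6,0,-1,0,0.6,0.7,0])

```text
time_s: 22.55
eef_pos: [0.5302, -0.1487, 0.1346]
tool_rot: [0.052, 0.999, 0.0, 0.0]
wrist_force: [-0.2, 0.5, 1.7]
grip_width: 0.0007
gripper_force: 0.6
```

```bash
python3 st.py; python3 cl.py
```

```text
case xyz mm [ 1.000e-01 -6.930e+01  1.346e+02] [0.052 0.999 0.    0.   ] F [-0.2  0.5  1.7]
side 57 [298.  247.4] clamp 0.34 err px 1.7
scene 0 [0. 0.] clamp 2.08 err px 351.7
```

>>> drive_tool(plan=[-1,0,0.5,0.8,0,-1,0,0.4,0.8,0,-1,0,0.3,0.8,0,-1,0,0.2,0.6,0,-1,0,0,0.5,0,-1,0,0,0.3,0,-1,0,0,0,0])

```text
time_s: 23.35
eef_pos: [0.5307, -0.1354, 0.0961]
tool_rot: [0.052, 0.999, 0.0, -0.001]
wrist_force: [0.8, -1.5, -0.5]
grip_width: -0.0
gripper_force: 0.0
```

>>> drive_tool(plan=[-1,0,0,0.2,0,-1,0,0,0.2,0,-1,0,0,0,0])

```text
time_s: 23.65
eef_pos: [0.5314, -0.1356, 0.0945]
tool_rot: [0.052, 0.999, -0.0, -0.0]
wrist_force: [-3.4, 1.8, 8.2]
grip_width: 0.0006
gripper_force: 3.8
```

>>> drive_tool(plan=[-1,0,0,0.2,0,-1,0,0,0,0,-1,0,0,0,0])

```text
time_s: 23.95
eef_pos: [0.5315, -0.1357, 0.0943]
tool_rot: [0.052, 0.999, -0.0, 0.0]
wrist_force: [-6.1, 2.4, 16.6]
grip_width: 0.0003
gripper_force: 8.0
```

Stalled at 16.6 N, at the height expected for the clamp fully down. I'll retreat and check everything.

>>> drive_tool(plan=[-1,0,0,-1,0,-1,0,0,-3,0,-1,0,0,-5,0,-1,0,0,-5,0,-1,2,0,-4,0,-1,4,0,0,0,-1,4,0,0,0,-1,0,0,0,0,-1,0,0,0,0])

```text
time_s: 24.85
eef_pos: [0.4318, -0.1252, 0.2713]
tool_rot: [0.053, 0.999, -0.0, 0.001]
wrist_force: [-0.2, -0.5, 0.0]
grip_width: 0.0003
gripper_force: 0.0
```

```bash
python3 st.py; python3 cl.py; python3 lidiou.py 2>/dev/null; python3 - <<'E'
from h import *
# bystanders: change of picture at their places since the start
for n,ref,pts in(("side","d1",dict(mortar=(360,413),jar=(417,368),white=(220,197),black=(223,160))),("scene","s1",dict(mortar=(287,148),jar=(250,167),white=(428,310),black=(446,369),spatula=(322,307)))):
    a=cv2.imread(f"pics/{ref}.png");b=cv2.imread(f"pics/l_{n}.png")
    for k,(u,v) in pts.items():
        t=a[v-20:v+20,u-20:u+20];R=cv2.matchTemplate(b[v-35:v+35,u-35:u+35],t,cv2.TM_CCOEFF_NORMED);_,m,_,q=cv2.minMaxLoc(R);print(n,k,round(m,2),(q[0]-15,q[1]-15))
E
```

```text
case xyz mm [-100.2  -55.8  271.3] [ 0.053  0.999 -0.     0.001] F [-0.2 -0.5  0. ]
side 139 [299.1 255. ] clamp 0.0 err px 0.2
scene 100 [332.1 207.2] clamp 0.08 err px 0.4
side [(np.float64(0.0), np.float64(0.13)), (np.float64(0.05), np.float64(0.12)), (np.float64(0.1), np.float64(0.11)), (np.float64(0.15), np.float64(0.1))]
scene [(np.float64(0.05), np.float64(0.39)), (np.float64(0.1), np.float64(0.36)), (np.float64(0.15), np.float64(0.3)), (np.float64(0.2), np.float64(0.23))]
side mortar 1.0 (0, 0)
side jar 1.0 (0, 0)
side white 0.97 (0, 0)
side black 0.54 (1, 0)
scene mortar 1.0 (0, 0)
scene jar 1.0 (0, 0)
scene white 1.0 (0, 0)
scene black 1.0 (0, 0)
scene spatula 1.0 (0, 0)
```

```bash
python3 -c "
from bench import r
print(r.hand_in())"
```

```text
the job is handed in; nothing more can be done
None
```

The job is handed in and no verdict came back. The red-capped bottle stood upright in the wide bay when last seen, the lid and clamp both stalled firmly at their end stops, and the bottles, mortar, jar and spatula show no movement; the packed carton could not be checked once the lid was shut.

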